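# Unlatch and hold open the keeper bar of the wire-spool stand

### The arm

A 7-joint arm with a two-finger parallel gripper is mounted at the origin on the work surface. World frame = base frame: x ahead of the robot, y to its left, z up, the work surface at z = 0. Lengths are in m, angles in rad, forces in N, time in s.
With the tool pointing down it reaches from about 0.35 to 0.9 m from the base axis. Payload 8.1 kg.
Tool frame: the origin (TCP) lies at the very end of the fingers, on their centre line; the grasp point (between the pads) lies 19 mm behind it (arm.tcp_to_grasp is the distance from the TCP to the grasp point, in m); z points along the fingers, y is the line along which they close (so a half turn about z gives the same grasp; the last joint's range is limited). The gripper opens to 92 mm and grips with 3 to 60 N. Pads are 19 mm wide; open, the fingers measure 130 mm over their backs; the gripper's body (75 mm by 190 mm) begins 47 mm behind the grasp point.
Start: joints at [-1.258, 0.434, 0.025, 1.573, -0.012, 1.134, -0.075], TCP at [0.252, 0.572, 0.227] pointing down, gripper open.
Joint ranges: [-2.62, 2.62], [-0.44, 2.09], [-1.27, 1.32], [0.08, 2.57], [-1.32, 4.46], [0.12, 2], [-2.74, 2.74]. Speed limits (rad/s): [2.22, 2.22, 3.01, 3.01, 3.14, 3.14, 3.14].

### API

Orientations are given as a rotation vector (axis times angle).
In Python, from cell import arm gives the robot as it stands.
- The arm moves only by the tool nudge_tcp, called after "Request:" in YAML: its name, and indented under it one key for each argument. Schema: {"type":"object","properties":{"plan":{"type":"object","properties":{"rows":{"type":"array","items":{"type":"array","items":{"type":"number"},"minItems":5,"maxItems":5},"minItems":1,"maxItems":10}},"additionalProperties":false,"required":["rows"]},"force":{"type":"number"},"only":{"type":"string"},"quiet":{"type":"boolean"},"lines":{"type":"string"}},"required":["plan"],"additionalProperties":false}. plan is an object whose key "rows" holds a list of rows, 1 to 10 of them, each of 5 numbers: dx, dy, dz in m, then a turn about the tool's z in rad, then the opening from 0.0 (shut) to 1.0 (fully open); each row shifts and turns the commanded pose from where the row before left it, along the tool's axes as they then stand; what a row does not reach is not made up. A row lasts 1/10 s, in which the tool goes at most 0.05 m and 0.15 rad, less where a joint would pass 70% of its speed; a pose out of reach is approached as far as the arm can. The fingers move at their own pace and stop on an object; force is the grip in N (left out, the last holds). Time passes only in rows, so rows that do not move let the fingers close. The tool returns the time, the measured TCP pose, the force, the opening and the grip force at its end. only (a regular expression) keeps the lines of the reply that match it, lines (a string "A,B") keeps lines A to B, and quiet returns only ok. Input that does not fit is refused with a message, and nothing moves.
- arm.observe(): the state, without advancing time (a new reading comes with each control period).
- arm.get_image(name): name is "scene" or "top" or "wrist"; returns a dict with "image" (400x640x3 uint8, blue, green, red), "fx", "fy", "cx", "cy" (pixels), "cam_to_world" (4x4, takes a point from camera to world coordinates); the wrist camera has in their place "mount" (4x4, takes a point from camera to tool coordinates, whose origin is the TCP and whose axes are the flange's). Camera axes: x right, y down, z forward; pixel columns grow to the right and rows downward; lengths in m; the calibration is good to about 2 mm. The wrist camera is an equidistant fisheye: a pixel r from the principal point sees the ray r / f radians off the axis. A picture is of the moment at which its call begins: read the wrist's pose just before it. There is no depth.
- arm.sign_off(): hands the job in; it is judged then, once.
The state is a dict: "clock": time; "joints": joint angles; "dq": joint speeds; "joint_efforts": joint torques, N m; "position": TCP position; "ee_rot": TCP orientation; "force": force on the tool from outside, world axes, zero at the start; "ft_torque": the same for the moment, N m; "width": opening from 0.0 (shut) to 1.0 (fully open); "gripper_force": force on a finger pad.
Only numpy, scipy, OpenCV 4.12 (cv2) and the standard library are available. Lean on these libraries where they do the work, as an engineer would, in place of code of your own. Each camera call takes 0.05 s, during which the arm holds its last target. There are 200 camera calls.

### The job

I want to change a spool on the wire-spool stand, so open its keeper bar for me: turn the clamp knob on the bar about a quarter of a turn anticlockwise to free the latch, pull the latch tab sideways against its spring until it is fully out, then lift the bar's coupler off its ball and hold it up, at least 60 mm higher than where it sat. Finish while still holding the bar up steadily in the gripper; leave the two spools on their pegs and do not disturb the other things on the bench.

Things in the scene. Friction and masses are not known exactly. Their poses are not given: they have to be found in the camera images.
- stand: Fixed wire-spool stand: dark wooden base board 100 x 360 x 12 mm with a steel ball on a post at one end, two pegs with spools, and a hinge post at the other end; the keeper bar lies level over them. Origin on the bench under the ball; y runs along the bar from ball to hinge; the latch pulls out along -x (roughly towards the robot). Board: x -50 to 50, y -50 to 310 mm. Top height 152 mm.
- ball (a point): Centre of the 30 mm steel ball, at stand (0, 0, 72 mm).
- hinge (a point): Axis of the keeper bar's hinge, at stand (0, 260, 92 mm); the axis is parallel to the stand's x. The bar swings up about it (ball end rises), up to 1.1 rad, and falls back by its weight when let go.
- keeper_bar: Aluminium bar 24 mm wide, 12 mm thick, 260 mm from hinge to ball, with a dark steel box-shaped coupler, 46 x 47 mm, sitting over the ball at its free end. Carries the latch and the clamp knob. 0.4 to 0.7 kg in all; lifting it at the tab takes 2 to 4 N. Origin on the hinge axis; axes parallel to the stand's with the bar down.
- coupler (a point): Centre of the coupler's top face, 98 mm above the bench when the bar is down, directly above the ball.
- latch_tab (a point): Middle of the latch's upright steel tab over the coupler, at stand (-12, 0, 128 mm) with the latch in: 12 mm thick along the stand's x (the pull direction), 28 mm wide along the bar, 48 mm tall (104 to 152 mm above the bench). Close the fingers along the stand's x. At 104 mm lies the flat latch plate: keep the fingertips above it.
- latch (a joint): Travel of the spring latch along the stand's -x (m): 0 in (its fork holds the ball), 0.026 fully out at its stop; clear of the ball beyond 0.020. The spring pulls it in with 4 N at 0, 9 N fully out. The latch rides on the bar: hold the tab out and lift the bar by it. While the clamp knob is done up, a pin stops the latch within a few mm.
- knob_grip (a point): On the clamp knob's vertical axis at gripping height, stand (-6, 85, 139 mm). Black knob: disc 40 mm in diameter, 112 to 120 mm above the bench; on it a bar grip 14 mm thick, 40 mm long, up to 152 mm above the bench. At joint 0 the grip's length runs along the keeper bar (stand's y), so fingers close along the stand's x; grip and point turn with the joint, the point's y being the grip's length.
- clamp_knob (a joint): Angle of the clamp knob (rad), growing anticlockwise seen from above: starts at 0 to 0.3 (done up), stop at 1.9. Past about 1.05 its pin has risen out of the latch and the latch is free. Turns easily (0.03 N m) and stays where left.
- spool_a: Copper wire spool with black flanges, 64 mm in diameter, 55 mm tall, upright and loose on a peg under the bar, 110 mm from the ball; origin under its centre. Leave on its peg.
- spool_b: Brass wire spool with white flanges, same size, on the peg 190 mm from the ball. Leave on its peg.
- anvil: Small steel two-horned bench anvil, 60 x 30 x 44 mm plus horns (140 mm over all), beyond the stand as seen from the robot; leave alone.
- mallet: Wooden mallet lying on its side, about 220 mm long, 40 mm high, between the robot and the stand; leave alone.
- pliers: Pliers with red handles lying flat, 150 mm long, on the right; leave alone.
- reel: Small white reel of wire, 48 mm in diameter, 46 mm tall, on the right; leave alone.
- dish: White ceramic dish, 90 mm in diameter, 30 mm tall, on the left; leave alone.

How it is judged:
By the outcome, as a careful person would: the job done as asked, in the order asked, and still so for the second after the job is handed in, while the arm keeps its last pose, push and grip.
It also fails if it takes over 45 s, if anything falls off the work surface, if the arm or the gripper's body presses on something with over 40 N, if the wrist force passes 120 N, or if a joint passes its speed limit or range.

## Working session

There is one attempt and no reset: what is moved stays moved. The work goes in short steps, Python scripts to look and compute and a tool call to move; the robot and the scene stay as the last step left them, time stands still between calls to the robot, and variables do not carry over. Pictures are saved under pics/ and viewed, at most 10 in all, crops included, and the job is handed in when it is done.

```bash
ls; mkdir -p pics
```

Run:
```python
from cell import arm
import cv2,numpy as np
for n in("scene","top"):
    d=arm.get_image(n);cv2.imwrite(f"pics/{n}0.png",d["image"]);print(n,d["fx"],d["fy"],d["cx"],d["cy"]);print(np.round(d["cam_to_world"],4))
s=arm.observe();print(s,arm.tcp_to_grasp)
```

```text
cell.py
pics
scene 439.0311360868337 439.0311360868337 324.7295793613125 202.17802548509295
[[ 0.4759  0.7352 -0.4828  1.1884]
 [ 0.8795 -0.3957  0.2643 -0.2957]
 [ 0.0033 -0.5504 -0.8349  1.1831]
 [ 0.      0.      0.      1.    ]]
top 422.6562353448033 422.6562353448033 315.7381214042219 199.41831215579043
[[ 0.0111 -0.9973  0.0727  0.4758]
 [-0.9998 -0.01    0.0158  0.0278]
 [-0.015  -0.0728 -0.9972  1.3347]
 [ 0.      0.      0.      1.    ]]
{'clock': 0.1, 'joints': array([-1.25760179,  0.435149  ,  0.02499976,  1.57399858, -0.01160608,
        1.1340319 , -0.07510761]), 'dq': array([ 0.00180906, -0.00261941, -0.00110125, -0.00125845, -0.00140307,
       -0.00080814, -0.00244327]), 'joint_efforts': array([ 3.82001876e-03, -6.69129109e+01,  9.88236666e-01, -3.15143037e+01,
       -6.05266658e-02,  3.75070749e-02,  6.22945322e-05]), 'position': array([0.25232064, 0.57129303, 0.22602936]), 'ee_rot': array([-6.48558729e-01, -3.07375130e+00,  2.24987965e-03]), 'force': array([ 0.43889137, -0.30045932, -0.73595626]), 'ft_torque': array([-0.00193614,  0.00493362, -0.003833  ]), 'gripper_force': 0.0, 'width': 0.999804546257299} 0.0188
```

View pics/scene0.png

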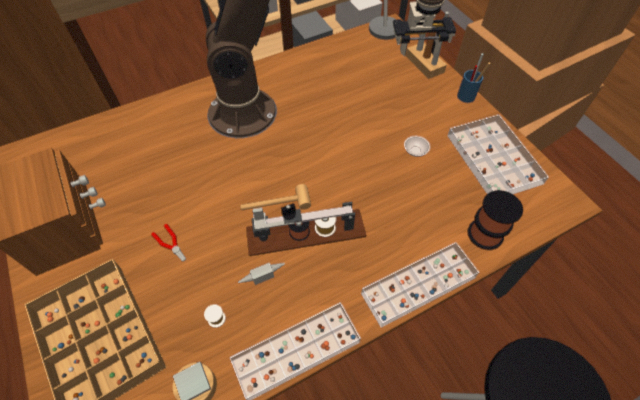

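View pics/top0.png

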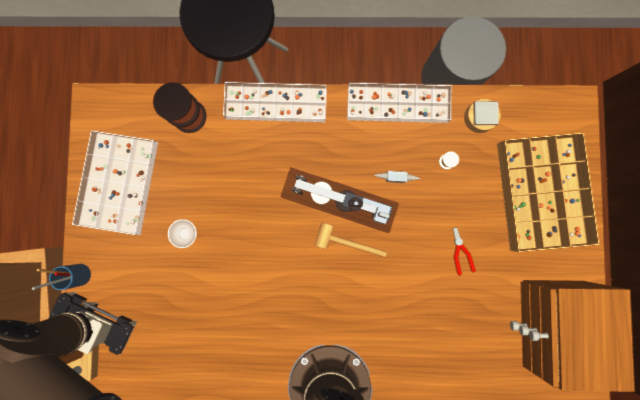

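The scene view shows the stand around (305,225), with the mallet just behind it. The top view shows the board from (285,185) to (395,215), with the ball end at right (382,213) and the hinge at left (300,185). I'll enlarge both.

Run:
```python
import cv2,numpy as np
a=cv2.imread("pics/top0.png")[155:245,270:410];b=cv2.imread("pics/scene0.png")[175:260,235:375]
cv2.imwrite("pics/crop.png",np.vstack([cv2.resize(a,None,fx=4,fy=4,interpolation=cv2.INTER_CUBIC)[:300],cv2.resize(b,None,fx=4,fy=4,interpolation=cv2.INTER_CUBIC)[:300]]))
```

```text
(no output)
```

View pics/crop.png

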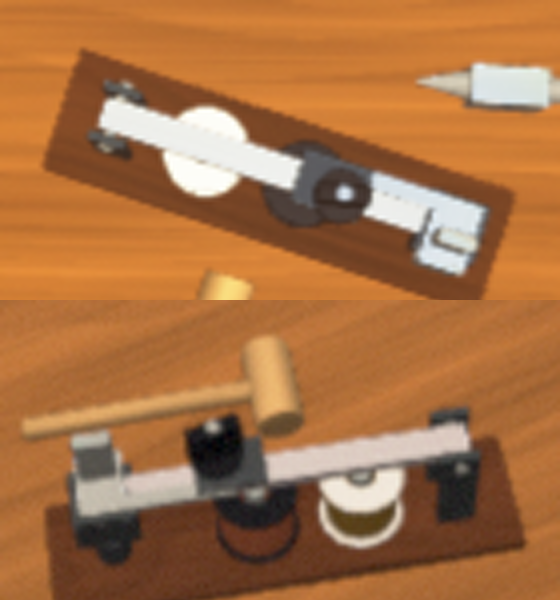

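Top crop: board corners are at about (80,50), (514,190), (43,168). The knob is at (342,192) and the tab at (455,240). I'll fit the board on its plane.

Create h.py:
```python
import numpy as np,cv2
from cell import arm
from scipy.spatial.transform import Rotation as R
def cast(d,uv,z):
    uv=np.atleast_2d(uv).astype(float);T=np.array(d["cam_to_world"])
    r=np.c_[(uv[:,0]-d["cx"])/d["fx"],(uv[:,1]-d["cy"])/d["fy"],np.ones(len(uv))]@T[:3,:3].T
    return T[:3,3]+r*((z-T[2,3])/r[:,2])[:,None]
```

Run:
```python
from h import *
for n,(y0,y1,x0,x1) in {"top":(155,245,270,410),"scene":(195,260,235,375)}.items():
    d=arm.get_image(n);im=d["image"]
    h=cv2.cvtColor(im,cv2.COLOR_BGR2HSV)
    m=np.zeros(im.shape[:2],np.uint8)
    m[y0:y1,x0:x1]=((h[...,2]<125)&(h[...,1]>100))[y0:y1,x0:x1]
    m=cv2.morphologyEx(m,cv2.MORPH_OPEN,np.ones((3,3)))
    c=max(cv2.findContours(m,0,1)[0],key=cv2.contourArea)[:,0]
    p=cast(d,c,.012)[:,:2].astype(np.float32)
    r=cv2.minAreaRect(p);print(n,cv2.boundingRect(c),r);print(cv2.boxPoints(r))
d=arm.get_image("top")
print("knob top",cast(d,[270+342/4,155+192/4],.152),"tab",cast(d,[[270+455/4,155+240/4]],.152))
```

```text
top (283, 193, 107, 38) ((0.5463449954986572, -0.016789421439170837), (0.34893253445625305, 0.039590660482645035), 72.1414566040039)
[[ 0.47400028 -0.1767787 ]
 [ 0.5116833  -0.1889199 ]
 [ 0.6186897   0.14319986]
 [ 0.5810067   0.15534106]]
scene (247, 210, 119, 46) ((0.5795772671699524, -0.027531370520591736), (0.3571065366268158, 0.09995834529399872), 72.17987823486328)
[[ 0.47735342 -0.1822229 ]
 [ 0.5725159  -0.21281311]
 [ 0.6818011   0.12716016]
 [ 0.5866386   0.15775037]]
knob top [[ 0.55307974 -0.06489666  0.152     ]] tab [[ 0.52031113 -0.14379811  0.152     ]]
```

Request:
nudge_tcp:
  plan: {"rows":[[0, 0, -0.007, 0.1466, 1], [0, 0, -0.007, 0.1466, 1], [0, 0, -0.007, 0.1466, 1], [0, 0, -0.007, 0.1466, 1], [0, 0, -0.007, 0.1466, 1], [0, 0, -0.007, 0.1466, 1], [0, 0, -0.007, 0.1466, 1], [0, 0, -0.007, 0.1466, 1], [0, 0, -0.007, 0.1466, 1], [0, 0, -0.007, 0.1466, 1]]}
  force: 20

```text
clock: 1.25
position: [0.2523, 0.5717, 0.2969]
ee_rot: [2.544, 1.843, -0.0]
force: [-0.2, -0.3, -0.1]
width: 0.996
gripper_force: 0.0
```

Request:
nudge_tcp:
  plan: {"rows":[[-0.034, 0.032, 0, 0, 1], [-0.034, 0.032, 0, 0, 1], [-0.034, 0.032, 0, 0, 1], [-0.034, 0.032, 0, 0, 1], [-0.034, 0.032, 0, 0, 1], [-0.034, 0.032, 0, 0, 1], [-0.034, 0.032, 0, 0, 1], [-0.034, 0.032, 0, 0, 1], [-0.034, 0.032, 0, 0, 1], [-0.034, 0.032, 0, 0, 1]]}

```text
clock: 2.25
position: [0.4535, 0.1483, 0.297]
ee_rot: [-2.538, -1.851, -0.001]
force: [0.6, 0.6, -0.7]
width: 0.999
gripper_force: 0.0
```

Request:
nudge_tcp:
  plan: {"rows":[[-0.034, 0.032, 0, 0, 1], [-0.034, 0.032, 0, 0, 1], [-0.034, 0.032, 0, 0, 1], [-0.034, 0.032, 0, 0, 1], [-0.034, 0.032, 0, 0, 1], [-0.01, 0, 0, 0, 1], [0, 0, 0, 0, 1]]}

```text
clock: 2.95
position: [0.5498, -0.0728, 0.2966]
ee_rot: [2.543, 1.844, -0.002]
force: [-0.3, 0.8, 0.7]
width: 0.998
gripper_force: 0.0
```

Run:
```python
from h import *
s=arm.observe();d=arm.get_image("wrist");cv2.imwrite("pics/w1.png",d["image"])
print(s["joints"],R.from_rotvec(s["ee_rot"]).as_matrix(),{k:v for k,v in d.items() if k!="image"})
```

```text
[-0.51987306  0.30613647  0.742067    1.6831962  -0.21620937  1.23724124
 -0.04522272] [[ 3.10408486e-01  9.50603105e-01 -5.55867808e-04]
 [ 9.50602713e-01 -3.10408883e-01 -8.98195636e-04]
 [-1.02637387e-03 -2.49601899e-04 -9.99999442e-01]] {'fx': 309.70691628693146, 'fy': 309.70691628693146, 'cx': 322.5550445560035, 'cy': 205.24835253566062, 'mount': array([[ 3.77498618e-04, -9.68830214e-01, -2.47725402e-01,
         6.61852315e-02],
       [ 9.99999475e-01,  1.29656840e-04,  1.01678292e-03,
         3.48561862e-04],
       [-9.52970716e-04, -2.47725656e-01,  9.68829754e-01,
        -1.57039898e-01],
       [ 0.00000000e+00,  0.00000000e+00,  0.00000000e+00,
         1.00000000e+00]])}
```

View pics/w1.png

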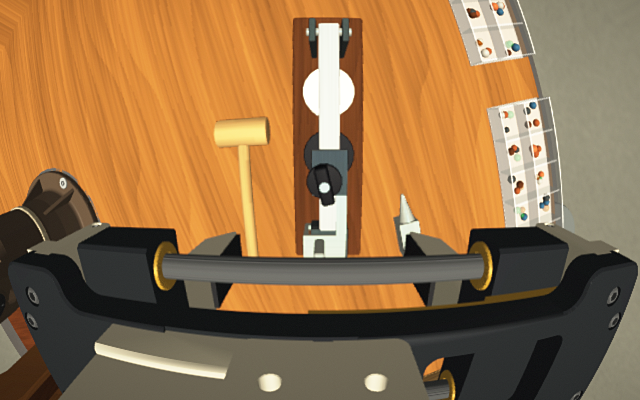

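The wrist view shows the stand almost vertical in the image. The knob grip is at about (324,185), tilted a little anticlockwise. The tab is near (318,240) and the hinge at (328,35). Enlarging.

Add to h.py:
```python
def wray(d,uv):
    uv=np.atleast_2d(uv).astype(float);p=uv-[d["cx"],d["cy"]];r=np.hypot(*p.T);th=r/d["fx"]
    k=np.sin(th)/np.maximum(r,1e-9)
    return np.c_[p*k[:,None],np.cos(th)]
def wcast(d,s,uv,z):
    M=np.array(d["mount"]);Q=R.from_rotvec(s["ee_rot"]).as_matrix()
    o=Q@M[:3,3]+s["position"];r=wray(d,uv)@(Q@M[:3,:3]).T
    return o+r*((z-o[2])/r[:,2])[:,None]
```

Run:
```python
from h import *
s=arm.observe();d=arm.get_image("wrist");im=d["image"]
cv2.imwrite("pics/w1c.png",cv2.resize(im[130:262,280:370],None,fx=4.5,fy=4.5,interpolation=cv2.INTER_CUBIC))
for n,uv,z in [("board TL",(294,19),.012),("TR",(362,19),.012),("mid L",(294.5,180),.012),("hinge pinsL",(312,32),.092),("R",(346,32),.092),("knob",(324,184),.152)]:
    print(n,wcast(d,s,uv,z))
```

```text
board TL [[0.58181809 0.15961564 0.012     ]]
TR [[0.6749041  0.13033834 0.012     ]]
mid L [[ 0.50905458 -0.06663923  0.012     ]]
hinge pinsL [[0.59460839 0.10610966 0.092     ]]
R [[0.63238302 0.09425368 0.092     ]]
knob [[ 0.55510783 -0.06079045  0.152     ]]
```

View pics/w1c.png

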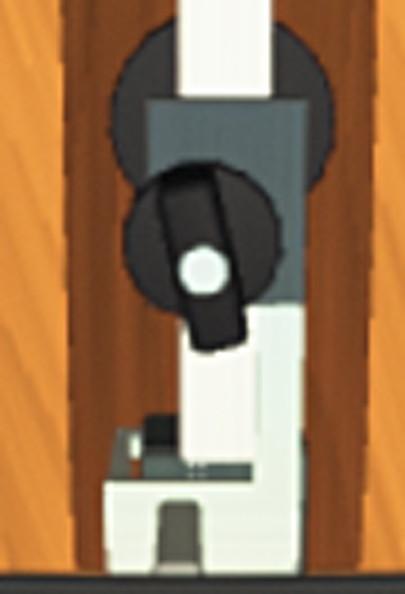

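Crop: the grip runs from (184,170) to (220,348), so it sits about 0.2 rad anticlockwise. The white dot at (204,270) marks its axis, and the tab's width spans 158 to 202. I'll compare these with the board-based prediction.

Run:
```python
from h import *
s=arm.observe();d=arm.get_image("wrist")
Q=R.from_rotvec(s["ee_rot"]).as_matrix()
f=lambda u,v:(280+u/4.5,130+v/4.5)
k=wcast(d,s,[f(204,270),f(202,259),f(184,170),f(220,348),f(180,503)],.152)
ys=np.array([.306,.952]);xs=np.array([.952,-.306]);b=np.array([.533,-.1485])
for p in k: q=p[:2]-b;print(p,"stand",q@xs,q@ys)
for st in [(-.006,.085),(-.012,0)]:
    p=np.r_[b+st[0]*xs+st[1]*ys,.126];print(p,"tool delta",Q.T@(p-s["position"]))
print(np.arctan2(Q[1,1],Q[0,1]),s["position"])
```

```text
[ 0.55463275 -0.06541545  0.152     ] stand -0.004829498944224703 0.08571611214909361
[ 0.55496319 -0.06292269  0.152     ] stand -0.005277703982605068 0.08819033461444675
[ 0.55723466 -0.04288749  0.152     ] stand -0.009246028560209 0.10795891153183902
[ 0.55265034 -0.08346931  0.152     ] stand -0.0011922669069256604 0.06792222505766679
[ 0.53273439 -0.11602932  0.152     ] stand -0.01018888378115739 0.030830810588598115
[ 0.553298 -0.065744  0.126   ] tool delta [0.00396467 0.00226837 0.17052984]
[ 0.521576 -0.144828  0.126   ] tool delta [-0.08102838 -0.00379318  0.1704686 ]
-0.31027195900144733 [ 0.55001292 -0.06899312  0.29652842]
```

Request:
nudge_tcp:
  plan: {"rows":[[0.004, 0.003, 0, -0.1, 1], [0, 0, 0, -0.1, 1], [0, 0, 0.03, 0, 1], [0, 0, 0.03, 0, 1], [0, 0, 0.03, 0, 1], [0, 0, 0.03, 0, 1], [0, 0, 0.03, 0, 0.7], [0, 0, 0.018, 0, 0.5], [0, 0, 0, 0, 0.5], [0, 0, 0, 0, 0.5]]}
  force: 10

```text
clock: 4.1
position: [0.5545, -0.0659, 0.1292]
ee_rot: [-2.339, -2.097, -0.0]
force: [0.8, -0.2, 0.0]
width: 0.706
gripper_force: 0.0
```

Request:
nudge_tcp:
  plan: {"rows":[[0, 0, 0, 0, 0], [0, 0, 0, 0, 0], [0, 0, 0, 0, 0], [0, 0, 0, 0, 0], [0, 0, 0, 0, 0], [0, 0, 0, 0, 0]]}
  force: 10

```text
clock: 4.7
position: [0.5544, -0.0673, 0.1288]
ee_rot: [2.341, 2.095, 0.0]
force: [-0.5, 0.5, -0.4]
width: 0.179
gripper_force: 0.0
```

Request:
nudge_tcp:
  plan: {"rows":[[0, 0, 0, 0, 0], [0, 0, 0, 0, 0], [0, 0, 0, 0, 0]]}
  force: 10

```text
clock: 5.0
position: [0.5535, -0.0671, 0.1287]
ee_rot: [-2.34, -2.094, 0.001]
force: [-4.4, 0.7, 4.6]
width: 0.153
gripper_force: 10.0
```

Request:
nudge_tcp:
  plan: {"rows":[[0, 0, 0, -0.13, 0], [0, 0, 0, -0.13, 0], [0, 0, 0, -0.13, 0], [0, 0, 0, -0.13, 0], [0, 0, 0, -0.13, 0], [0, 0, 0, -0.13, 0], [0, 0, 0, -0.13, 0], [0, 0, 0, -0.13, 0], [0, 0, 0, -0.13, 0], [0, 0, 0, -0.13, 0]]}

```text
clock: 6.0
position: [0.5544, -0.0666, 0.1287]
ee_rot: [-0.587, -3.086, -0.001]
force: [-0.6, 3.6, 0.7]
width: 0.151
gripper_force: 10.0
```

Request:
nudge_tcp:
  plan: {"rows":[[0, 0, 0, -0.1, 0], [0, 0, 0, 0, 0], [0, 0, 0, 0, 0]]}

```text
clock: 6.3
position: [0.5544, -0.0665, 0.1287]
ee_rot: [-0.445, -3.11, -0.002]
force: [-0.4, 5.2, 1.9]
width: 0.155
gripper_force: 10.0
```

```bash
python3 -c "
from cell import arm
s=arm.observe();print(s['joints'],s['ft_torque'])"
```

```text
[-0.14743076  0.4327013   0.23393864  1.86890748 -0.13066713  0.85473741
  1.43802525] [ 1.05975923  0.10328771 -0.00186639]
```

Request:
nudge_tcp:
  plan: {"rows":[[0, 0, 0, 0, 0.5], [0, 0, 0, 0, 0.5], [0, 0, 0, 0, 0.5], [0, 0, -0.03, 0, 0.5], [0, 0, -0.04, 0.1, 1], [0, 0, -0.04, 0.15, 1], [0, 0, 0, 0.15, 1], [0, 0, 0, 0.15, 1], [0, 0, 0, 0.15, 1], [0, 0, 0, 0.15, 1]]}

```text
clock: 7.3
position: [0.5543, -0.0677, 0.2389]
ee_rot: [1.694, 2.645, -0.0]
force: [-0.8, -0.3, 0.7]
width: 0.967
gripper_force: 0.0
```

Request:
nudge_tcp:
  plan: {"rows":[[0, 0, 0, 0.15, 1], [0, 0, 0, 0.15, 1], [0, 0, 0, 0.15, 1], [0, 0, 0, 0.15, 1], [0, 0, 0, 0.15, 1], [0, 0, 0, 0, 1], [0, 0, 0, 0, 1]]}

```text
clock: 8.0
position: [0.5543, -0.0675, 0.2387]
ee_rot: [2.535, 1.856, -0.0]
force: [1.2, -0.1, 0.2]
width: 1.0
gripper_force: 0.0
```

Run:
```python
from h import *
s=arm.observe();d=arm.get_image("wrist");im=d["image"]
cv2.imwrite("pics/w2c.png",cv2.resize(im[100:262,260:390],None,fx=3.7,fy=3.7,interpolation=cv2.INTER_CUBIC))
Q=R.from_rotvec(s["ee_rot"]).as_matrix();b=np.array([.533,-.1485]);xs=np.array([.952,-.306])
p=np.r_[b-.012*xs,.126];print(np.arctan2(Q[1,1],Q[0,1]),s["position"],"tool delta",Q.T@(p-s["position"]),s["joints"])
```

```text
-0.30699369409830324 [ 0.55432359 -0.06745078  0.23869574] tool delta [-0.08361405 -0.00784118  0.1127261 ] [-0.42712039  0.34450102  0.6096137   1.75737939 -0.21742897  1.10768741
 -0.05424375]
```

View pics/w2c.png

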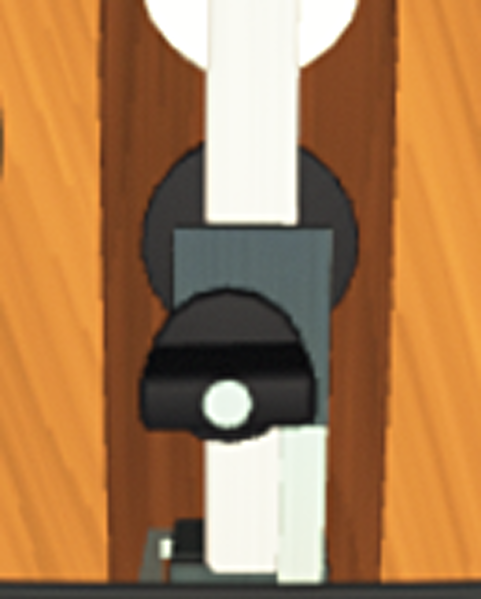

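The knob grip now lies across the bar: its ends are at about (143,400) and (315,395), so it is at roughly 1.57 rad and free. Next is the tab.

Request:
nudge_tcp:
  plan: {"rows":[[-0.042, -0.003, 0, 0, 1], [-0.042, -0.004, 0, 0, 1], [0, 0, 0, 0, 1], [0, 0, 0, 0, 0.8]]}
  force: 40

```text
clock: 8.45
position: [0.5216, -0.1462, 0.239]
ee_rot: [2.539, 1.85, 0.001]
force: [-0.0, 0.8, 0.4]
width: 0.953
gripper_force: 0.0
```

Request:
nudge_tcp:
  plan: {"rows":[[0, 0, 0.03, 0, 0.7], [0, 0, 0.03, 0, 0.6], [0, 0, 0.03, 0, 0.5], [0, 0, 0.018, 0, 0.5], [0, 0, 0.018, 0, 0.5], [0, 0, 0, 0, 0.5], [0, 0, 0, 0, 0.5], [0, 0, 0, 0, 0.5]]}

```text
clock: 9.25
position: [0.5229, -0.1449, 0.1137]
ee_rot: [2.537, 1.852, 0.002]
force: [0.5, 0.1, 0.2]
width: 0.502
gripper_force: 0.0
```

Request:
nudge_tcp:
  plan: {"rows":[[0, 0, 0, 0, 0], [0, 0, 0, 0, 0], [0, 0, 0, 0, 0], [0, 0, 0, 0, 0], [0, 0, 0, 0, 0], [0, 0, 0, 0, 0]]}
  force: 40

```text
clock: 9.85
position: [0.5218, -0.1451, 0.1128]
ee_rot: [-2.539, -1.85, -0.0]
force: [-1.3, 0.4, 3.1]
width: 0.128
gripper_force: 40.0
```

Request:
nudge_tcp:
  plan: {"rows":[[0, -0.004, 0, 0, 0], [0, -0.004, 0, 0, 0], [0, -0.004, 0, 0, 0], [0, -0.004, 0, 0, 0], [0, -0.004, 0, 0, 0], [0, -0.004, 0, 0, 0], [0, -0.002, 0, 0, 0], [0, -0.001, 0, 0, 0], [0, 0, 0, 0, 0], [0, 0, 0, 0, 0]]}

```text
clock: 10.85
position: [0.4983, -0.1375, 0.1133]
ee_rot: [2.536, 1.849, 0.004]
force: [8.7, -2.3, -4.7]
width: 0.128
gripper_force: 40.0
```

Request:
nudge_tcp:
  plan: {"rows":[[0, -0.002, 0, 0, 0], [0, -0.001, 0, 0, 0], [0, 0, 0, 0, 0], [0, 0, 0, 0, 0]]}

```text
clock: 11.25
position: [0.497, -0.137, 0.1138]
ee_rot: [2.533, 1.847, 0.006]
force: [11.9, -4.4, -5.9]
width: 0.128
gripper_force: 40.0
```

The latch is at its stop: 26 mm of travel and the force is rising past the spring's 9 N. Now I'll lift along the hinge arc.

Request:
nudge_tcp:
  plan: {"rows":[[0.001, 0, -0.006, 0, 0], [0.0015, 0, -0.009, 0, 0], [0.0025, 0, -0.011, 0, 0], [0.0025, 0, -0.0085, 0, 0], [0.0025, 0, -0.0085, 0, 0], [0.003, 0, -0.0085, 0, 0], [0.004, 0, -0.009, 0, 0], [0.004, 0, -0.009, 0, 0], [0.004, 0, -0.009, 0, 0], [0, 0, 0, 0, 0]]}

```text
clock: 12.25
position: [0.5047, -0.1129, 0.193]
ee_rot: [2.533, 1.848, 0.007]
force: [13.1, -4.6, -6.2]
width: 0.13
gripper_force: 40.0
```

Request:
nudge_tcp:
  plan: {"rows":[[0, 0, 0, 0, 0], [0, 0, 0, 0, 0], [0, 0, 0, 0, 0]]}

```text
clock: 12.55
position: [0.5046, -0.1131, 0.1923]
ee_rot: [2.533, 1.847, 0.007]
force: [14.6, -3.9, -5.8]
width: 0.128
gripper_force: 40.0
```

Run:
```python
from h import *
a=arm.get_image("scene")["image"][165:265,225:385]
b=arm.get_image("wrist")["image"][0:300,170:470]
cv2.imwrite("pics/l.png",np.vstack([cv2.resize(a,(480,300),interpolation=cv2.INTER_CUBIC),cv2.resize(b,(480,300))]))
```

```text
(no output)
```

View pics/l.png

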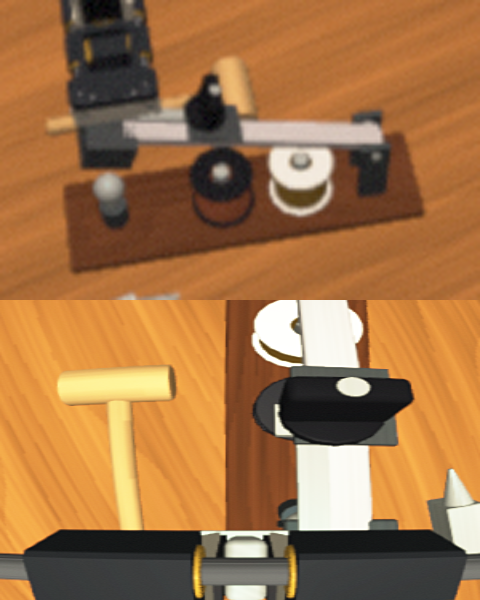

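The ball is bare at (110,195) in the upper crop. The coupler is well clear above it and held at the tab. Both spools are on their pegs and the mallet and anvil haven't moved.

Request:
nudge_tcp:
  plan: {"rows":[[0, 0, 0, 0, 0], [0, 0, 0, 0, 0], [0, 0, 0, 0, 0], [0, 0, 0, 0, 0], [0, 0, 0, 0, 0]]}

```text
clock: 13.15
position: [0.5046, -0.1131, 0.1923]
ee_rot: [2.533, 1.847, 0.007]
force: [14.2, -4.3, -4.7]
width: 0.132
gripper_force: 40.0
```

```bash
python3 -c "
from cell import arm
print(arm.sign_off())"
```

```text
the job is handed in; nothing more can be done
None
```

The keeper bar is open and handed in: I turned the knob about 1.4 rad anticlockwise, pulled the latch out to its stop, and am holding the bar steady with its coupler about 80 mm up (worked out from the gripper's travel), with both spools still on their pegs and no sign of anything else disturbed.

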